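# Shut the weight pen and drop its latch bar into the catch

### The job

The gate of the pen for the calibration weights stands ajar. Lift its latch bar by the ball knob, swing the gate shut with the bar held up over the striker and press it home against the spring buffer, then bring the bar down fully into the catch and let go, so that the gate stays latched. Push only as hard as the buffer needs, never hard against the latch post or its stop, and leave the weights and other things where they are.

Things in the scene. Friction and masses are not known exactly. Their poses are not given: they have to be found in the camera images.
- pen: Low open pen of aluminium and clear plastic, fixed to the bench, 285 mm wide (y), 200 mm deep, walls 95 mm high. Origin: on the bench under the plane of the shut gate; +x points from the gate into the pen, +y along the shut gate towards its hinge. The gate's upright hinge line is at x 0, y +115 mm; the gate is 205 mm long, 112 mm high, 12 mm thick.
- gate (a joint): Angle of the gate about its hinge (rad): about 0 shut, more when swung open out of the pen (to the pen's -x). Slight friction lets it stay where it is left until it meets the buffer. Where it is home depends on the keeper's setting: between -0.07 and +0.085.
- latch (a joint): Angle of the steel latch bar against the gate (rad): 0 level, on its rest or down in the catch; more as its free end is lifted, at most 0.7. It falls by its own weight (0.16 kg with the knob). To clear the striker it must be lifted to 0.12 or more.
- knob (a point): Centre of the black ball knob, 22 mm across, on an 8 mm stem on the latch bar: the place to take the bar, from above, fingers astride it across the gate. 155 mm from the hinge line, 100 mm along the bar from its pivot, 35 mm above the bar's centre line; 160 mm above the bench with the bar down. Axes: x across the gate (into the pen when shut), y along the bar to its pivot.
- bar_pivot (a point): Pivot of the latch bar on the gate, 55 mm from the hinge line, 125 mm above the bench. The bar, 8 mm thick and 14 mm high, lies in the gate's plane along the gate's top, from here to 250 mm from the hinge line, past the gate's edge and over the latch post.
- latch_post: Aluminium post 22 mm wide on the pen's base, 234 mm from the hinge line; origin at its foot in the shut gate's plane, axes as the pen's. It carries a dark steel keeper (striker, catch, buffer, stop in one piece), set by hand up to 16 mm nearer or farther along the gate's swing, which no reading tells: feel for it. Over 20 N on post or keeper spoils the setting.
- catch_nominal (a point): Floor of the catch, 116 mm above the bench, as nominally set: a slot 14.5 mm wide (pen x) for the 8 mm bar. In front of it (-x) the blunt striker nose, 20 mm thick, top 136 mm above the bench, 18 mm above the lying bar's underside; behind it a back wall 152 mm high. The bar can drop only in the last 3 mm of the gate's way, measured at the post.
- stop_nominal (a point): Face of the rigid stop pad behind the gate's free edge, as nominally set (gate then at 0). Above it a spring buffer meets the gate in its last 9 mm: 1.2 N at first, then 0.75 N per mm, so the push at the knob is about 8 N where the bar can just drop and 10 N at the stop. Let go early, the gate springs back; with the bar in the catch the buffer holds it against the nose.
- slotted_weight_a: Slotted steel weight 46 mm across, 9 mm thick, flat inside the pen; origin at its underside. Leave it.
- slotted_weight_b: Slotted steel weight 59 mm across, 10 mm thick, flat inside the pen; origin at its underside. Leave it.
- slotted_weight_c: Slotted steel weight 73 mm across, 11 mm thick, flat on the bench to the right in front; origin at its underside. Leave it.
- parts_box: Clear lidded parts box 70x63x48 mm on the bench to the left in front; origin at its underside. Leave it.
- pipe_adapter: Threaded metal pipe adapter 22x25x27 mm standing on the bench to the left in front; origin at its underside. Leave it.

How it is judged:
On the way, in this order (a step that is already met when the one before it is completed fails the run):
1. the latch bar is lifted while the gate is still open (value of joint latch above 0.1 rad and value of joint gate above 0.12 rad), for 0.1 s.
2. the gate is swung in with the bar held up over the striker (value of joint latch above 0.08 rad and value of joint gate below 0.1 rad), for 0.1 s.
At the end, for the whole second after the job is handed in: The gate is shut (angle under 0.09 rad), the latch bar lies down in the catch behind the striker (bar angle under 0.035 rad), the sprung gate bears on the keeper (over 3 N), and both are at rest with the robot off (value of joint gate below 0.09 rad and value of joint latch below 0.035 rad and velocity of joint gate between -0.05 and 0.05 rad/s and velocity of joint latch between -0.05 and 0.05 rad/s and contact force between latch_post and anything else above 3 N); the robot touches nothing.
It fails at once if the latch post, its keeper or stop is loaded with more than 20 N (contact force between latch_post and anything else above 20 N).
It fails at once if a weight, the parts box or the pipe adapter is moved by more than 20 mm (distance of any of slotted_weight_a, slotted_weight_b, slotted_weight_c, parts_box, pipe_adapter from where it was at the start of the episode above 0.02 m).
It also fails if it takes over 61 s, if anything falls off the work surface, if the arm or the gripper's body presses on something with over 40 N, if the wrist force passes 120 N, or if a joint passes its speed limit or range.

### The arm

A 7-joint arm with a two-finger parallel gripper is mounted at the origin on a cart in front of the work surface, level with it; the furniture and walls round the work are solid. World frame = base frame: x ahead of the robot, y to its left, z up, the work surface at z = 0. Lengths are in m, angles in rad, forces in N, time in s.
With the tool pointing down it reaches from about 0.4 to 0.85 m from the base axis. Payload 4.5 kg.
Tool frame: the origin (TCP) lies on the centre line of the jaws, within the pads' length; the fingertips stand 8 mm ahead of it and the grasp point (between the pads) lies 11 mm behind it; z points along the fingers, x is the direction in which the jaws open and shut, and the axes are right-handed (so a half turn about z gives the same grasp; the last joint's range is limited). The gripper opens to 88 mm and grips with 3 to 60 N. Pads are 18 mm wide; open, the fingers measure 123 mm over their backs; the gripper's body (75 mm by 187 mm) begins 45 mm behind the grasp point.
Start: joints at [1.304, 0.689, -0.195, 1.565, 0.157, 0.902, -0.215], TCP at [0.185, -0.597, 0.247] pointing down, gripper open.
Joint ranges: [-3.01, 3.01], [-0.46, 2.08], [-1.47, 1.51], [0.13, 2.56], [-1, 4.14], [0.04, 2.09], [-2.66, 2.66]. Speed limits (rad/s): [2.57, 2.57, 3.14, 3.14, 3.14, 3.14, 3.14].

### API

Orientations are given as a unit quaternion [x, y, z, w].
In Python, from plant import r gives the robot as it stands.
- The arm moves only by the shell command python3 -m pendant 'ROWS' [FORCE]. ROWS is JSON, a list of rows, each a list of 3 entries, a list of its own where there are three numbers: the turn, a rotation vector about the tool's x, y, z in rad, then the shift along the tool's x, y, z in m, then the opening, from 0 (shut) to 1 (fully open). In form: [[[wx, wy, wz], [tx, ty, tz], claw], ...]. A call has 1 to 10 rows; each row is the pose to reach, as a shift and turn from the pose commanded when the call began, along the tool's axes at that moment; what a row does not reach only later rows make up. A row lasts 1/10 s, in which the tool goes at most 50 mm and 8.59 degrees, less where a joint would pass 70% of its speed; a pose out of reach is approached as far as the arm can. A call with a gripper value outside its range is refused whole. The fingers move at their own pace and stop on an object; FORCE is the grip in N (left out, the last holds). Time passes only in rows, so rows that repeat a pose let the fingers close. It gives the time, the measured TCP pose, the force and the opening at its end, in the units of the state.
- r.get_state(): the state, without advancing time (a new reading comes with each control period).
- r.snapshot(name): name is "scene" or "side" or "wrist"; returns a dict with "image" (400x640x3 uint8, red, green, blue), "mtx" (3x3 intrinsics, pixels), "dist" ([k1, k2, p1, p2, k3] as OpenCV has them; the pictures are not rectified), "R" (3x3) and "t" (3): a world point X has camera coordinates R X + t; the wrist camera has in their place "T_tool_cam" (4x4, takes a point from camera to tool coordinates, whose origin is the TCP and whose axes are the tool frame's). Camera axes: x right, y down, z forward; pixel columns grow to the right and rows downward; lengths in m; the calibration is good to about 2 mm. A picture is of the moment at which its call begins: read the wrist's pose just before it. There is no depth.
- r.finish_job(): hands the job in, once; it reports no verdict.
The state is a dict: "clock": time; "q": joint angles; "qd": joint speeds; "joint_torque": joint torques, N m; "tool_pos": TCP position; "eef_rot": TCP orientation; "contact_force": force on the tool from outside, world axes, zero at the start; "moment": the same for the moment, N m; "opening": opening from 0.0 (shut) to 1.0 (fully open).
Only numpy, scipy, OpenCV 4.12 (cv2) and the standard library are available. Lean on these libraries where they do the work, as an engineer would, in place of code of your own. Each camera call takes 0.05 s, during which the arm holds its last target. There are 200 camera calls.

## Working session

There is one attempt and no reset: what is moved stays moved. The work goes in short steps, Python scripts to look and compute and a shell command to move; the robot and the scene stay as the last step left them, time stands still between calls to the robot, and variables do not carry over. Pictures are saved under pics/ and viewed, about 8 in all and at most 12, crops included, and the job is handed in when it is done.

```bash
mkdir -p pics; ls; python3 - <<'E'
from plant import r
import cv2,numpy as np
s=r.get_state(); print({k:np.round(v,3).tolist() for k,v in s.items()})
for n in("scene","side"):
    d=r.snapshot(n); cv2.imwrite(f"pics/{n}0.png",d["image"][:,:,::-1])
    np.savez(f"{n}0.npz",**d)
    print(n,(-np.array(d["R"]).T@d["t"]).round(3),np.array(d["mtx"]).round(1).tolist())
E
```

```text
pics
{'clock': 0.0, 'q': [1.304, 0.69, -0.195, 1.566, 0.157, 0.902, -0.215], 'qd': [-0.001, -0.0, 0.002, 0.001, -0.001, -0.0, 0.0], 'joint_torque': [0.0, -52.757, -1.267, -15.343, -0.053, 0.006, 0.0], 'tool_pos': [0.185, -0.596, 0.246], 'eef_rot': [0.805, -0.593, -0.001, -0.0], 'contact_force': [-0.973, 0.021, -1.23], 'moment': [0.008, -0.003, -0.056], 'opening': 1.0}
scene [ 0.161 -0.553  0.822] [[452.4, 0.0, 320.8], [0.0, 452.4, 195.8], [0.0, 0.0, 1.0]]
side [0.107 0.653 0.62 ] [[431.6, 0.0, 318.7], [0.0, 431.6, 202.5], [0.0, 0.0, 1.0]]
```

View pics/scene0.png

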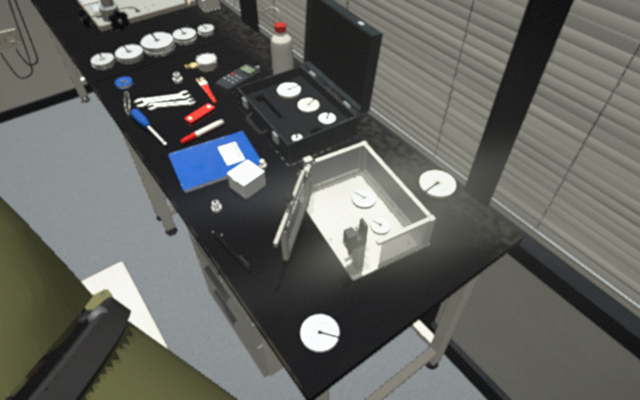

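View pics/side0.png

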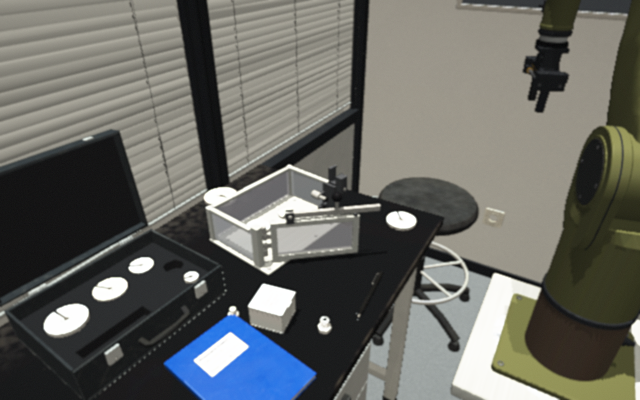

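Scene: pen at (370,210), gate open from hinge (308,162) towards (280,250), keeper near (355,235). Side: hinge (262,240), bar from (290,215) to (380,208), keeper (335,185). I zoom both in one picture.

```bash
python3 - <<'E'
import cv2,numpy as np
a=cv2.imread("pics/scene0.png")[135:295,250:450]; b=cv2.imread("pics/side0.png")[155:285,200:400]
o=np.vstack([cv2.resize(x,None,fx=4,fy=4,interpolation=2)[:h] for x,h in((a,600),)])
cv2.imwrite("pics/z1.png",o); cv2.imwrite("pics/z2.png",cv2.resize(b,None,fx=4,fy=4,interpolation=2))
E
```

```text
(no output)
```

View pics/z1.png

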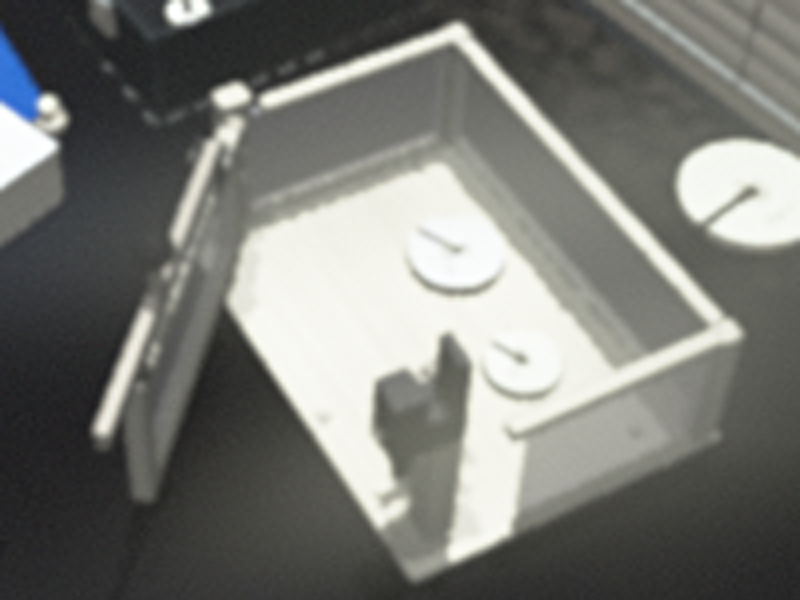

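View pics/z2.png

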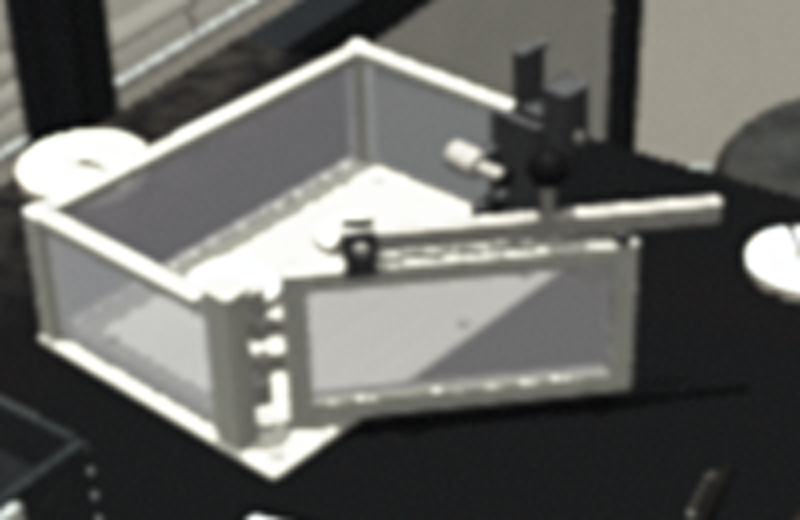

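```bash
cat > h.py <<'E'
import cv2,numpy as np
def ray(d,uv):
    p=cv2.undistortPoints(np.array([[uv]],float),np.array(d["mtx"]),np.array(d["dist"])).ravel()
    R=np.array(d["R"]);v=R.T@np.array([p[0],p[1],1.]);return -R.T@np.array(d["t"]),v/np.linalg.norm(v)
def plane(d,uv,z):
    c,v=ray(d,uv);return c+v*(z-c[2])/v[2]
def tri(d1,u1,d2,u2):
    c1,v1=ray(d1,u1);c2,v2=ray(d2,u2)
    s=np.linalg.lstsq(np.c_[v1,-v2],c2-c1,rcond=None)[0]
    a,b=c1+s[0]*v1,c2+s[1]*v2;return (a+b)/2,np.linalg.norm(a-b)
E
python3 - <<'E'
from h import *
np.set_printoptions(precision=4,suppress=True)
S=dict(np.load("scene0.npz"));D=dict(np.load("side0.npz"))
a=lambda x,y:(250+x/4,135+y/4); b=lambda x,y:(200+x/4,155+y/4)
print("scene BL,BR,FRend top",[plane(S,a(*p),.095) for p in((458,25),(740,328),(512,432))])
print("base FR, FL-ish, BR",[plane(S,a(*p),.004) for p in((415,580),(232,300),(720,437))])
print("side BL",[plane(D,b(*p),.095) for p in((28,208),(358,42))],"base front-left",plane(D,b(275,478),.003))
print("knob",tri(S,a(162,272),D,b(548,165)),plane(D,b(548,165),.16),plane(S,a(162,272),.16))
print("barend",tri(S,a(100,437),D,b(720,210)),plane(D,b(720,210),.125))
print("hingepost top",tri(S,a(232,95),D,b(225,295)))
print("knob2",plane(D,b(548,165),.16))
E
```

```text
scene BL,BR,FRend top [array([0.7536, 0.0688, 0.095 ]), array([ 0.7154, -0.2044,  0.095 ]), array([ 0.5747, -0.1845,  0.095 ])]
base FR, FL-ish, BR [array([ 0.5218, -0.1807,  0.004 ]), array([0.5568, 0.0345, 0.004 ]), array([ 0.7177, -0.21  ,  0.004 ])]
side BL [array([0.7552, 0.0659, 0.095 ]), array([ 0.7111, -0.2051,  0.095 ])] base front-left [0.5632 0.099  0.003 ]
knob (array([ 0.4705, -0.0365,  0.1549]), np.float64(0.007201808240500313)) [ 0.471  -0.0311  0.16  ] [ 0.4642 -0.0423  0.16  ]
barend (array([ 0.3964, -0.0867,  0.1266]), np.float64(0.0017297697730008883)) [ 0.3963 -0.0886  0.125 ]
hingepost top (array([0.5966, 0.0886, 0.1061]), np.float64(0.0034356416148730072))
knob2 [ 0.471  -0.0311  0.16  ]
```

```bash
python3 -m pendant '[[[0,0,0],[-0.02,-0.02,-0.005],1],[[0,0,-0.03],[-0.05,-0.05,-0.01],1],[[0,0,-0.06],[-0.08,-0.08,-0.015],1],[[0,0,-0.09],[-0.11,-0.11,-0.02],1],[[0,0,-0.12],[-0.14,-0.14,-0.023],1],[[0,0,-0.15],[-0.17,-0.17,-0.023],1],[[0,0,-0.17],[-0.2,-0.2,-0.023],1],[[0,0,-0.17],[-0.22,-0.22,-0.023],1],[[0,0,-0.17],[-0.23,-0.22,-0.023],1],[[0,0,-0.17],[-0.23,-0.22,-0.023],1]]'; python3 - <<'E'
from plant import r
from scipy.spatial.transform import Rotation as R
s=r.get_state();print(s["tool_pos"]);M=R.from_quat(s["eef_rot"]).as_matrix();print(M.round(3))
import numpy as np
print(M.T@(np.array([.471,-.031,.27])-s["tool_pos"]),s["contact_force"])
E
```

```text
clock: 1.1
tool_pos: [0.3263, -0.3111, 0.2696]
eef_rot: [0.853, -0.522, -0.001, 0.0]
contact_force: [-0.2, -0.8, -0.6]
opening: 1.003
[ 0.32630233 -0.31107785  0.26957342]
[[ 0.455 -0.89  -0.002]
 [-0.89  -0.455  0.001]
 [-0.001  0.001 -1.   ]]
[-0.18348402 -0.25634855 -0.00048789] [-0.19704529 -0.82454761 -0.56017114]
```

```bash
python3 -m pendant '[[[0,0,-0.03],[-0.02,-0.03,0],1],[[0,0,-0.06],[-0.05,-0.07,0],1],[[0,0,-0.09],[-0.08,-0.11,0],1],[[0,0,-0.12],[-0.11,-0.15,0],1],[[0,0,-0.15],[-0.14,-0.19,0],1],[[0,0,-0.17],[-0.16,-0.22,0],1],[[0,0,-0.17],[-0.175,-0.245,0],1],[[0,0,-0.17],[-0.183,-0.256,0],1],[[0,0,-0.17],[-0.183,-0.256,0],1],[[0,0,-0.17],[-0.183,-0.256,0],1]]'; python3 - <<'E'
from plant import r
import cv2,numpy as np,pickle
s=r.get_state();d=r.snapshot("wrist");d2=r.snapshot("scene")
cv2.imwrite("pics/w1.png",d["image"][:,:,::-1]);pickle.dump((s,d,d2),open("w1.pkl","wb"))
print(np.round(d["T_tool_cam"],3).tolist())
E
```

```text
clock: 2.1
tool_pos: [0.4715, -0.0353, 0.2694]
eef_rot: [0.893, -0.45, -0.0, 0.001]
contact_force: [-0.0, -1.1, -0.4]
opening: 0.999
[[1.0, 0.0, -0.001, 0.0], [-0.0, 0.964, 0.267, -0.069], [0.001, -0.267, 0.964, -0.137], [0.0, 0.0, 0.0, 1.0]]
```

View pics/w1.png

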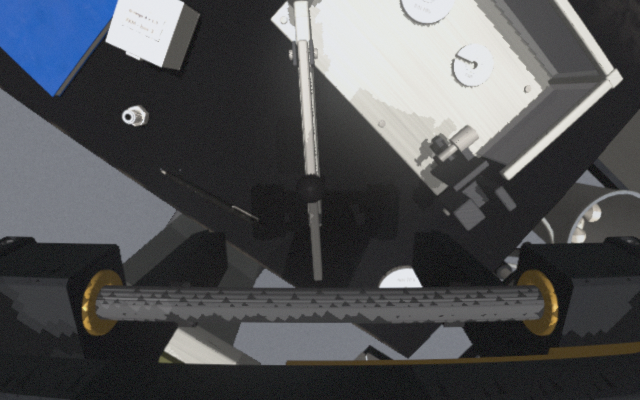

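Wrist view: knob at (311,188), bar from (301,10) to (318,279), catch around (465,185), weights far away from the path.

```bash
cat >> h.py <<'E'
from scipy.spatial.transform import Rotation as Ro
def wrist(s,d):
    T=np.eye(4);T[:3,:3]=Ro.from_quat(s["eef_rot"]).as_matrix();T[:3,3]=s["tool_pos"]
    C=T@np.array(d["T_tool_cam"]);R=C[:3,:3].T
    return dict(mtx=d["mtx"],dist=d["dist"],R=R,t=-R@C[:3,3])
E
python3 - <<'E'
from h import *
import pickle
np.set_printoptions(precision=4,suppress=True)
s,d,_=pickle.load(open("w1.pkl","rb"));W=wrist(s,d);D=dict(np.load("side0.npz"))
k=plane(W,(311,188),.16);print("knob",k,tri(W,(311,188),D,(337,196.2)))
e=plane(W,(318,280),.13);print("end",e, tri(W,(318,280),D,(380,207.5)))
t=plane(W,(301,15),.132);print("bar far",t)
u=(t-e)/np.linalg.norm(t-e);print("dir",u,"hinge",e+.25*u, k+.155*u)
M=Ro.from_quat(s["eef_rot"]).as_matrix();print(M)
print("keeper tops",plane(W,(464,212),.136),plane(W,(498,190),.152))
print("tool shift to knob",M.T@(k-[0,0,.011]-s["tool_pos"]))
E
```

```text
knob [ 0.4712 -0.0281  0.16  ] (array([ 0.4706, -0.0285,  0.1612]), np.float64(0.001955525265524146))
end [ 0.3978 -0.0887  0.13  ] (array([ 0.3961, -0.0898,  0.1249]), np.float64(0.0015172056600633952))
bar far [0.5679 0.0529 0.132 ]
dir [0.7687 0.6396 0.009 ] hinge [0.59   0.0712 0.1323] [0.5903 0.0711 0.1614]
[[ 0.5954 -0.8034 -0.0015]
 [-0.8034 -0.5954 -0.0016]
 [ 0.0004  0.0022 -1.    ]]
keeper tops [ 0.5262 -0.1483  0.136 ] [ 0.5562 -0.1489  0.152 ]
tool shift to knob [-0.006  -0.0043  0.1204]
```

```bash
python3 -m pendant '[[[0,0,-0.05],[-0.006,-0.004,0.04],1],[[0,0,-0.05],[-0.006,-0.004,0.075],1],[[0,0,-0.05],[-0.006,-0.004,0.1],1],[[0,0,-0.05],[-0.006,-0.004,0.115],1],[[0,0,-0.05],[-0.006,-0.004,0.12],1],[[0,0,-0.05],[-0.006,-0.004,0.12],0.6],[[0,0,-0.05],[-0.006,-0.004,0.12],0.2],[[0,0,-0.05],[-0.006,-0.004,0.12],0.1],[[0,0,-0.05],[-0.006,-0.004,0.12],0.1],[[0,0,-0.05],[-0.006,-0.004,0.12],0.1]]' 20
```

```text
clock: 3.2
tool_pos: [0.4722, -0.0257, 0.1502]
eef_rot: [0.905, -0.426, 0.001, -0.0]
contact_force: [-0.5, 0.4, -0.0]
opening: 0.568
```

```bash
python3 -m pendant '[[[0,0,0],[0,0,0],0.1],[[0,0,0],[0,0,0],0.1],[[0,0,0],[0,0,0],0.1],[[0,0,0],[0,0,0],0.1]]'
```

```text
clock: 3.6
tool_pos: [0.4719, -0.0257, 0.1497]
eef_rot: [0.905, -0.426, 0.0, 0.0]
contact_force: [-0.2, -0.7, 0.2]
opening: 0.219
```

```bash
python3 -m pendant '[[[0,0,0],[0,0,0],0.1],[[0,0,0],[0,0,0],0.1],[[0,0,0],[0,0,0],0.1]]'; python3 - <<'E'
from plant import r
import cv2
d=r.snapshot("wrist")["image"][90:290,200:440,::-1];cv2.imwrite("pics/w2.png",cv2.resize(d,None,fx=3,fy=3))
E
```

```text
clock: 3.9
tool_pos: [0.4719, -0.0257, 0.1497]
eef_rot: [0.905, -0.426, 0.0, 0.0]
contact_force: [0.2, 0.3, -0.1]
opening: 0.22
```

View pics/w2.png

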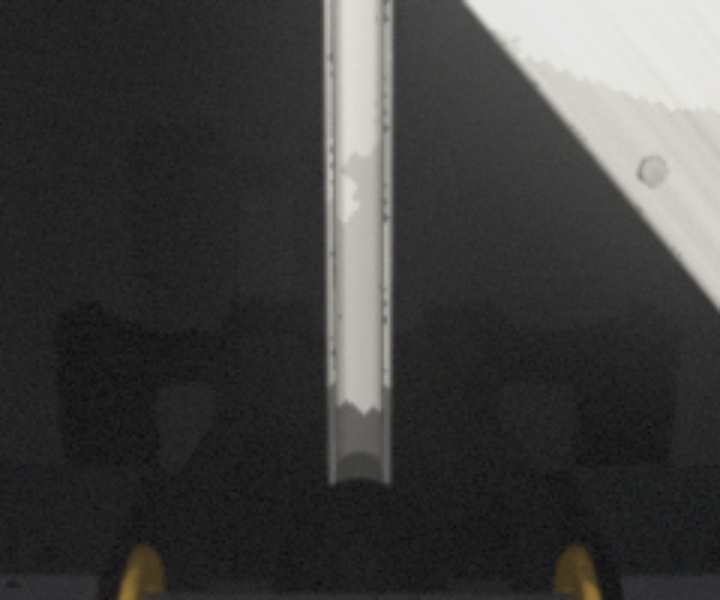

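Knob is held between the fingers (at (360,480) of the crop, bar straight under the jaws). Lifting along the arc.

```bash
python3 -m pendant '[[[0,0,0],[0,-0.002,-0.005],0.1],[[0,0,0],[0,-0.004,-0.011],0.1],[[0,0,0],[0,-0.007,-0.016],0.1],[[0,0,0],[0,-0.01,-0.021],0.1],[[0,0,0],[0,-0.01,-0.021],0.1],[[0,0,0],[0,-0.01,-0.021],0.1]]'; python3 - <<'E'
from h import *
from plant import r
import pickle
s=r.get_state();d=r.snapshot("side")
im=d["image"][155:285,200:400,::-1];cv2.imwrite("pics/s2.png",cv2.resize(im,None,fx=4,fy=4,interpolation=2))
M=Ro.from_quat(s["eef_rot"]).as_matrix();H=np.array([.590,.071]);p=s["tool_pos"][:2]
print(np.hypot(*(p-H)),np.degrees(np.arctan2(*(H-p)[::-1])),np.degrees(np.arctan2(-M[1,1],-M[0,1])))
E
```

```text
clock: 4.55
tool_pos: [0.4795, -0.0194, 0.1709]
eef_rot: [0.905, -0.426, 0.0, 0.0]
contact_force: [-0.7, -0.3, -0.8]
opening: 0.227
0.14275817101017482 39.29431783696104 39.57772377889707
```

View pics/s2.png

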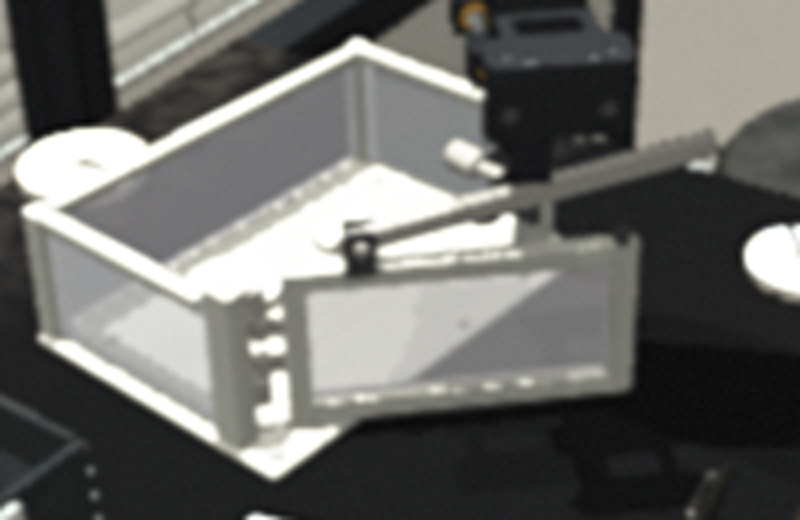

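Bar clearly raised (its end at (710,140) in the crop). Now swing most of the way.

```bash
python3 -m pendant '[[[0,0,-0.055],[0.0079,-0.0002,0],0.1],[[0,0,-0.11],[0.0157,-0.0009,0],0.1],[[0,0,-0.165],[0.0235,-0.0019,0],0.1],[[0,0,-0.22],[0.0312,-0.0034,0],0.1],[[0,0,-0.275],[0.0388,-0.0054,0],0.1],[[0,0,-0.33],[0.0463,-0.0077,0],0.1],[[0,0,-0.385],[0.0537,-0.0105,0],0.1],[[0,0,-0.44],[0.0609,-0.0136,0],0.1],[[0,0,-0.495],[0.0679,-0.0172,0],0.1],[[0,0,-0.55],[0.0747,-0.0211,0],0.1]]'; python3 - <<'E'
from h import *
from plant import r
d=r.snapshot("wrist");s=r.get_state()
cv2.imwrite("pics/w3.png",d["image"][:,:,::-1])
M=Ro.from_quat(s["eef_rot"]).as_matrix();H=np.array([.590,.071]);p=s["tool_pos"][:2]
print(s["contact_force"],M.T@s["contact_force"],np.hypot(*(p-H)),np.degrees(np.arctan2(*(H-p)[::-1])),np.degrees(np.arctan2(-M[1,1],-M[0,1])))
E
```

```text
clock: 5.6
tool_pos: [0.5434, -0.0636, 0.1703]
eef_rot: [0.987, -0.163, -0.0, 0.0]
contact_force: [-0.9, 0.3, -1.8]
opening: 0.224
[ 0.53973718 -1.19292769 -1.75595878] [0.89203415 0.9577445  1.75635544] 0.14238201952084667 71.55405714603292 71.28194845767784
```

View pics/w3.png

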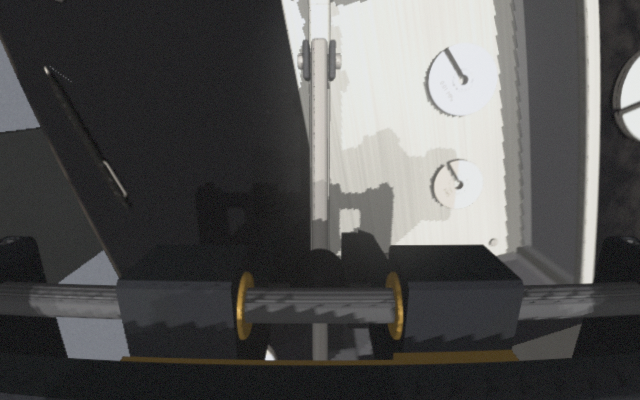

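```bash
cat > f.py <<'E'
from h import *
from plant import r
S=[];
s=r.get_state();M=Ro.from_quat(s["eef_rot"]).as_matrix();H=np.array([.590,.071]);p=s["tool_pos"][:2]
print("tool force",(M.T@s["contact_force"]).round(2),"R",round(np.hypot(*(p-H)),4),"gate",round(np.radians(81.5)-np.arctan2(*(H-p)[::-1]),4),"toolyaw",round(np.radians(81.5)-np.arctan2(-M[1,1],-M[0,1]),4))
E
python3 -m pendant '[[[0,0,-0.02],[0.0028,0,0],0.1],[[0,0,-0.04],[0.0057,-0.0001,0],0.1],[[0,0,-0.05],[0.0071,-0.0002,0],0.1],[[0,0,-0.05],[0.0071,-0.0002,0],0.1]]'; python3 f.py
```

```text
clock: 6.05
tool_pos: [0.5504, -0.0655, 0.1707]
eef_rot: [0.99, -0.139, 0.0, 0.0]
contact_force: [0.7, 1.3, -0.6]
opening: 0.227
tool force [ 0.3  -1.44  0.61] R 0.1421 gate 0.1343 toolyaw 0.1315
```

```bash
python3 -m pendant '[[[0,0,-0.01],[0.0014,0,0],0.1],[[0,0,-0.02],[0.0028,0,0],0.1],[[0,0,-0.02],[0.0028,0,0],0.1],[[0,0,-0.02],[0.0028,0,0],0.1]]'; python3 f.py
```

```text
clock: 6.45
tool_pos: [0.5532, -0.0662, 0.1708]
eef_rot: [0.992, -0.13, 0.0, -0.0]
contact_force: [0.9, 0.8, -2.2]
opening: 0.219
tool force [ 0.68 -1.06  2.16] R 0.1421 gate 0.1137 toolyaw 0.1116
```

```bash
python3 -m pendant '[[[0,0,-0.01],[0.0014,0,0],0.1],[[0,0,-0.02],[0.0028,0,0],0.1],[[0,0,-0.02],[0.0028,0,0],0.1]]'; python3 f.py
```

```text
clock: 6.75
tool_pos: [0.5552, -0.0669, 0.1705]
eef_rot: [0.993, -0.119, -0.001, 0.0]
contact_force: [-1.4, 1.3, -1.6]
opening: 0.227
tool force [-1.67 -0.89  1.62] R 0.1422 gate 0.0989 toolyaw 0.0912
```

```bash
python3 -m pendant '[[[0,0,-0.005],[0.0007,0,0],0.1],[[0,0,-0.01],[0.0014,0,0],0.1],[[0,0,-0.01],[0.0014,0,0],0.1]]'; python3 f.py
```

```text
clock: 7.05
tool_pos: [0.5563, -0.0672, 0.1704]
eef_rot: [0.993, -0.115, -0.001, 0.0]
contact_force: [-3.6, 2.1, -2.4]
opening: 0.228
tool force [-3.98 -1.24  2.4 ] R 0.1423 gate 0.0911 toolyaw 0.0813
```

```bash
python3 -m pendant '[[[0,0,-0.005],[0.0007,0,0],0.1],[[0,0,-0.01],[0.0014,0,0],0.1],[[0,0,-0.01],[0.0014,0,0],0.1]]'; python3 f.py
```

```text
clock: 7.35
tool_pos: [0.5576, -0.0675, 0.1704]
eef_rot: [0.994, -0.11, -0.001, 0.0]
contact_force: [-4.1, 2.1, -3.0]
opening: 0.227
tool force [-4.4  -1.12  3.  ] R 0.1423 gate 0.0816 toolyaw 0.0711
```

Buffer met at about 0.10 rad; pressing on in millimetre steps.

```bash
python3 -m pendant '[[[0,0,-0.005],[0.0007,0,0],0.1],[[0,0,-0.01],[0.0014,0,0],0.1],[[0,0,-0.01],[0.0014,0,0],0.1]]'; python3 f.py
```

```text
clock: 7.65
tool_pos: [0.5584, -0.0678, 0.1703]
eef_rot: [0.995, -0.105, -0.002, 0.0]
contact_force: [-5.2, 2.3, -2.5]
opening: 0.229
tool force [-5.57 -1.13  2.56] R 0.1424 gate 0.0755 toolyaw 0.0611
```

```bash
python3 -m pendant '[[[0,0,-0.004],[0.0005,0,0],0.1],[[0,0,-0.006],[0.0009,0,0],0.1],[[0,0,-0.006],[0.0009,0,0],0.1]]'; python3 f.py
```

```text
clock: 7.95
tool_pos: [0.5588, -0.068, 0.1702]
eef_rot: [0.995, -0.102, -0.002, 0.0]
contact_force: [-6.5, 2.4, -1.8]
opening: 0.226
tool force [-6.85 -1.02  1.83] R 0.1424 gate 0.0721 toolyaw 0.0553
```

```bash
python3 -m pendant '[[[0,0,-0.004],[0.0006,0,0],0.1],[[0,0,-0.008],[0.0012,0,0],0.1],[[0,0,-0.008],[0.0012,0,0],0.1]]'; python3 f.py
```

```text
clock: 8.25
tool_pos: [0.5595, -0.0682, 0.17]
eef_rot: [0.995, -0.098, -0.002, 0.0]
contact_force: [-7.1, 2.8, -1.7]
opening: 0.226
tool force [-7.48 -1.38  1.75] R 0.1425 gate 0.067 toolyaw 0.0473
```

```bash
python3 -m pendant '[[[0,0,-0.004],[0.0006,0,0],0.1],[[0,0,-0.006],[0.0009,0,0],0.1],[[0,0,-0.006],[0.0009,0,0],0.1]]'; python3 f.py
```

```text
clock: 8.55
tool_pos: [0.56, -0.0684, 0.1699]
eef_rot: [0.996, -0.095, -0.003, 0.0]
contact_force: [-7.8, 3.1, -2.4]
opening: 0.233
tool force [-8.19 -1.63  2.41] R 0.1426 gate 0.0638 toolyaw 0.0413
```

```bash
python3 -m pendant '[[[0,0,-0.004],[0.0006,0,0],0.1],[[0,0,-0.007],[0.001,0,0],0.1],[[0,0,-0.007],[0.001,0,0],0.1],[[0,0,-0.007],[0.001,0,0],0.1]]'; python3 f.py
```

```text
clock: 8.95
tool_pos: [0.5605, -0.0686, 0.1698]
eef_rot: [0.996, -0.091, -0.003, 0.0]
contact_force: [-8.2, 2.2, -2.7]
opening: 0.226
tool force [-8.44 -0.7   2.76] R 0.1427 gate 0.0596 toolyaw 0.0344
```

```bash
python3 -m pendant '[[[0,0,-0.003],[0.0004,0,0],0.1],[[0,0,-0.005],[0.0007,0,0],0.1],[[0,0,-0.005],[0.0007,0,0],0.1]]'; python3 f.py
```

```text
clock: 9.25
tool_pos: [0.5609, -0.0687, 0.1697]
eef_rot: [0.996, -0.089, -0.004, 0.0]
contact_force: [-9.5, 2.2, -1.8]
opening: 0.227
tool force [-9.72 -0.46  1.91] R 0.1427 gate 0.057 toolyaw 0.0294
```

```bash
python3 -m pendant '[[[0,0,0],[0,0.002,0.003],0.1],[[0,0,0],[0,0.004,0.006],0.1],[[0,0,0],[0,0.005,0.009],0.1],[[0,0,0],[0,0.005,0.009],0.1]]'; python3 f.py
```

```text
clock: 9.65
tool_pos: [0.5599, -0.0735, 0.1604]
eef_rot: [0.996, -0.089, -0.004, 0.0]
contact_force: [-8.7, 3.3, -1.9]
opening: 0.228
tool force [-9.13 -1.74  1.98] R 0.1476 gate 0.0571 toolyaw 0.0292
```

```bash
python3 -m pendant '[[[0,0,0],[0,0.001,0.002],0.1],[[0,0,0],[0,0.001,0.003],0.1],[[0,0,0],[0,0.001,0.003],0.1]]'; python3 f.py
```

```text
clock: 9.95
tool_pos: [0.5597, -0.0747, 0.1576]
eef_rot: [0.996, -0.089, -0.004, 0.001]
contact_force: [-9.7, 3.0, -0.8]
opening: 0.224
tool force [-10.04  -1.24   0.91] R 0.1489 gate 0.0565 toolyaw 0.0292
```

```bash
python3 -m pendant '[[[0,0,0],[0,0.0005,0.001],0.1],[[0,0,0],[0,0.001,0.002],0.1],[[0,0,0],[0,0.001,0.002],0.1]]'; python3 f.py
```

```text
clock: 10.25
tool_pos: [0.5595, -0.0755, 0.1556]
eef_rot: [0.996, -0.089, -0.004, 0.0]
contact_force: [-8.9, 2.5, -0.8]
opening: 0.229
tool force [-9.2  -0.93  0.83] R 0.1497 gate 0.0566 toolyaw 0.0291
```

```bash
python3 -m pendant '[[[0,0,0],[0,0.0005,0.001],0.1],[[0,0,0],[0,0.001,0.002],0.1],[[0,0,0],[0,0.001,0.002],0.1]]'; python3 f.py
```

```text
clock: 10.55
tool_pos: [0.5594, -0.0764, 0.1536]
eef_rot: [0.996, -0.089, -0.004, 0.0]
contact_force: [-8.1, 2.7, -1.2]
opening: 0.231
tool force [-8.43 -1.21  1.29] R 0.1505 gate 0.0566 toolyaw 0.0289
```

The bar goes below the nose top without resistance; bring it fully down.

```bash
python3 -m pendant '[[[0,0,0],[0,0.0005,0.001],0.1],[[0,0,0],[0,0.001,0.002],0.1],[[0,0,0],[0,0.0015,0.003],0.1],[[0,0,0],[0,0.0015,0.0035],0.1],[[0,0,0],[0,0.0015,0.0035],0.1]]'; python3 f.py
```

```text
clock: 11.05
tool_pos: [0.5591, -0.0776, 0.1502]
eef_rot: [0.996, -0.088, -0.004, 0.0]
contact_force: [-9.3, 3.5, -1.4]
opening: 0.227
tool force [-9.8  -1.85  1.49] R 0.1518 gate 0.0566 toolyaw 0.0287
```

```bash
python3 -m pendant '[[[0,0,0],[0,0,0.0005],0.1],[[0,0,0],[0,0,0.001],0.1],[[0,0,0],[0,0,0.001],0.1]]'; python3 f.py
```

```text
clock: 11.35
tool_pos: [0.5592, -0.0779, 0.1495]
eef_rot: [0.996, -0.088, -0.004, 0.0]
contact_force: [-9.1, 3.6, 0.2]
opening: 0.231
tool force [-9.55 -1.95 -0.11] R 0.152 gate 0.0555 toolyaw 0.0288
```

```bash
python3 -m pendant '[[[0,0,0],[0,0,0.0005],0.1],[[0,0,0],[0,0,0.001],0.1],[[0,0,0],[0,0,0.001],0.1]]'; python3 f.py
```

```text
clock: 11.65
tool_pos: [0.5596, -0.0779, 0.1494]
eef_rot: [0.996, -0.088, -0.003, 0.001]
contact_force: [-11.1, 2.6, 6.8]
opening: 0.224
tool force [-11.42  -0.59  -6.77] R 0.152 gate 0.0533 toolyaw 0.0288
```

```bash
python3 -m pendant '[[[0,0,0],[-0.0007,0,0],0.1],[[0,0,0],[-0.0015,0,0],0.1],[[0,0,0],[-0.0022,0,0],0.1],[[0,0,0],[-0.003,0,0],0.1],[[0,0,0],[-0.003,0,0],0.1]]'; python3 f.py
```

```text
clock: 12.15
tool_pos: [0.5579, -0.0776, 0.1494]
eef_rot: [0.996, -0.089, -0.002, 0.0]
contact_force: [-8.5, 1.2, 3.1]
opening: 0.228
tool force [-8.57  0.35 -3.09] R 0.152 gate 0.0641 toolyaw 0.0294
```

```bash
python3 -m pendant '[[[0,0,0],[-0.0007,0,0],0.1],[[0,0,0],[-0.0014,0,0],0.1],[[0,0,0],[-0.002,0,0],0.1],[[0,0,0],[-0.002,0,0],0.1]]'; python3 f.py
```

```text
clock: 12.55
tool_pos: [0.5575, -0.0775, 0.1494]
eef_rot: [0.996, -0.089, -0.0, 0.0]
contact_force: [-4.8, 0.9, 2.5]
opening: 0.225
tool force [-4.92 -0.06 -2.54] R 0.152 gate 0.0673 toolyaw 0.0297
```

```bash
python3 -m pendant '[[[0,0,0],[-0.0007,0,0],0.1],[[0,0,0],[-0.0014,0,0],0.1],[[0,0,0],[-0.002,0,0],0.1],[[0,0,0],[-0.002,0,0],0.1]]'; python3 f.py
```

```text
clock: 12.95
tool_pos: [0.5574, -0.0775, 0.1495]
eef_rot: [0.996, -0.089, 0.002, -0.0]
contact_force: [0.4, -1.1, -2.0]
opening: 0.23
tool force [0.62 1.   2.03] R 0.152 gate 0.068 toolyaw 0.0301
```

The gate stays at 0.068 with no push: the nose holds it. Let go and withdraw straight up.

```bash
python3 -m pendant '[[[0,0,0],[0,0,0],0.4],[[0,0,0],[0,0,0],0.7],[[0,0,0],[0,0,0],0.7],[[0,0,0],[0,0,0],0.7],[[0,0,0],[0,0,0],0.7],[[0,0,0],[0,0,0],0.7]]'; python3 -m pendant '[[[0,0,0],[0,0,-0.02],0.7],[[0,0,0],[0,0,-0.05],0.7],[[0,0,0],[0,0,-0.09],0.7],[[0,0,0],[0,0,-0.12],0.7],[[0,0,0],[0,0,-0.12],0.7],[[0,0,0],[0,0,-0.12],0.7]]'; python3 - <<'E'
from h import *
from plant import r
s=r.get_state();d=r.snapshot("wrist");e=r.snapshot("side")
W=wrist(s,d)
a=d["image"][:,:,::-1];b=cv2.resize(e["image"][130:285,200:440,::-1],(620,400))
cv2.imwrite("pics/end.png",cv2.resize(np.hstack([a[:,100:540],b]),(800,302)))
E
```

```text
clock: 13.55
tool_pos: [0.5558, -0.077, 0.1492]
eef_rot: [0.996, -0.089, 0.0, 0.0]
contact_force: [0.2, 0.7, -0.0]
opening: 0.701
clock: 14.15
tool_pos: [0.5558, -0.0772, 0.2694]
eef_rot: [0.996, -0.089, 0.0, 0.0]
contact_force: [-0.2, -0.1, -0.7]
opening: 0.705
```

View pics/end.png

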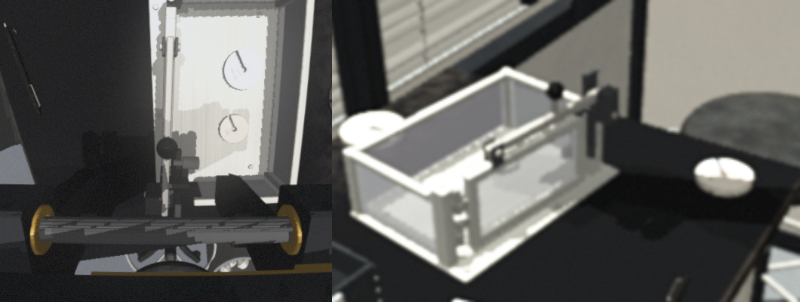

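The left half shows the bar lying in the slot between nose and back wall, with the knob at (168,147). The right half shows the gate shut and the bar lying along its top into the catch at (600,100). The gripper is clear, so I hand in.

```bash
python3 -c "
from plant import r
print(r.finish_job())"
```

```text
the job is handed in; nothing more can be done
None
```

The gate is shut and latched, and the job was handed in at about 14 s of the 61 s allowed. `r.finish_job()` gives no verdict, so the result rests on my own checks.

- **What I did:** I gripped the ball knob and raised the bar to about 0.2 rad. I swung the gate in from about 0.74 rad and met the buffer at about 0.10 rad. I pressed in roughly 1 mm steps to 9.7 N at the knob, then lowered the bar; nothing resisted until it seated.
- **Force while seating:** A last 1 mm press down raised the push at the knob to 11.4 N, slightly over the roughly 10 N expected at the stop, with 6.8 N on the catch floor. I could not read the load on the post directly. My estimate is that it stayed under 20 N.
- **Last checks:** When I eased off, the gate stayed at about 0.068 rad with no push, so the nose holds it. After I let go and raised the arm 120 mm, the pictures show the bar down in the catch, and the tool force was near zero.
- **Not measured exactly:** The 0.068 rad depends on my estimate of the pen's yaw, good to about ±0.02 rad, so the margin to the 0.09 rad limit is not certain. The weights in the last pictures looked unmoved, but I did not measure any of the other things or check the box and adapter again.

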